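# Unlock the pickle guard, lift its sagging bolt over the bent keeper and hold the gate ajar

## Robot

A 6-joint arm with a two-finger parallel gripper is mounted at the origin on a cart in front of the work surface, level with it; the furniture and walls round the work are solid. World frame = base frame: x ahead of the robot, y to its left, z up, the work surface at z = 0. Lengths are in m, angles in rad, forces in N, time in s.
With the tool pointing down it reaches from about 0.375 to 0.975 m from the base axis. Payload 3.8 kg.
Tool frame: the origin (TCP) lies at the very end of the fingers, on their centre line; the grasp point (between the pads) lies 19 mm behind it; z points along the fingers, y is the direction in which the jaws open and shut (so a half turn about z gives the same grasp; the last joint's range is limited). The gripper opens to 85 mm and grips with 20 to 120 N. Pads are 22 mm wide; open, the fingers measure 114 mm over their backs; the gripper's body (76 mm by 85 mm) begins 54 mm behind the grasp point. The pads swing forward as they close: fully open they stand 13 mm farther back than shut.
Start: joints at [-1.369, 0.264, 1.604, -0, 1.274, -0.037], TCP at [0.16, -0.656, 0.231] pointing down, gripper open.
Joint ranges: [-2.63, 2.63], [-0.94, 2.18], [0.31, 2.57], [-1.31, 4.45], [0, 2.66], [-2.55, 2.55]. Speed limits (rad/s): [2.57, 2.57, 3.14, 3.14, 3.14, 3.14].

## Interface

Orientations are given as a rotation vector (axis times angle).
In Python, from workcell import read_state, read_camera, camera_info, finish_job gives the robot as it stands. The module is installed in compiled form; this text tells all that it offers.
- The arm moves only by the tool play_rows, never from a script. Its argument "motion" is a list of rows, each a list of 5 numbers: the shift along the tool's x, y, z in units of 1000 mm (1.0 is 1000 mm), then the turn about the tool's z in units of 2 pi rad (1.0 is 2 pi rad), then the finger opening in mm, from 0 to 85.4. A call has 1 to 5 rows; each row shifts and turns the commanded pose from where the row before left it, along the tool's axes as they then stand; what a row does not reach is not made up. A row lasts 1/8 s, in which the tool goes at most 62.5 mm and 10.7 degrees, less where a joint would pass 70% of its speed; a pose out of reach is approached as far as the arm can. A call with a number of a shift or a turn outside -1 to 1 is refused whole. A call with a gripper value outside its range is refused whole. The fingers move at their own pace and stop on an object; "squeeze" is the grip in N (left out, the last holds). Time passes only in rows, so rows that do not move let the fingers close. It gives the time, the measured TCP pose, the force and the opening at its end, in the units of the state.
- read_state(): the state, without advancing time (a new reading comes with each control period).
- read_camera(name): name is "side" or "top"; returns the picture (400x640x3 uint8, red, green, blue); there is no depth.
- camera_info(name): a dict with "intrinsics" (3x3 intrinsics, pixels), "dist_coeffs" ([k1, k2, p1, p2, k3] as OpenCV has them; the pictures are not rectified), "pose" (4x4, takes a point from camera to world coordinates). Camera axes: x right, y down, z forward; pixel columns grow to the right and rows downward; lengths in m; the calibration is good to about 2 mm. A picture is of the moment at which its call begins. camera_info takes no time and is no camera call.
- finish_job(): hands the job in, once; it reports no verdict.
The state is a dict: "time": time; "q": joint angles; "joint_vel": joint speeds; "joint_torque": joint torques, N m; "tool_pos": TCP position; "tcp_rot": TCP orientation; "wrist_force": force on the tool from outside, world axes, zero at the start; "torque": the same for the moment, N m; "width": opening from 0.0 (shut) to 1.0 (fully open).
Only numpy, scipy, OpenCV 4.12 (cv2) and the standard library are available. Lean on these libraries where they do the work, as an engineer would, in place of code of your own. Each camera call takes 0.05 s, during which the arm holds its last target. There are 200 camera calls.

## Task

The acid jar has to come out of its splash guard: pull the locking cap on the latch post right up, then draw the bolt fully back by its knob, lifting it as you pull because it sags and its nose hooks behind the bent lip of the keeper. Swing the sprung gate open about 30 degrees and keep holding it there for me: finish while still holding the gate (by the bolt's knob or by the gate itself), with the cap left up. Do not knock the jar, the tin or the bur block about.

Things in the scene. Friction and masses are not known exactly. Their poses are not given: they have to be found in the camera images.
- guard: splash guard fixed on the bench: a dark wooden base 196 x 216 x 10 mm, aluminium posts, clear panels, 130 mm high, open on top; its gate looks to the robot's left. Origin at the underside of the base, about its middle; x points from the gate to the back, y from the latch post to the hinge post (to the left as one faces the gate), z up. The closed gate lies in the plane x = -75 mm; the latch post is at y = -94 mm, the hinge post at y = +85 mm
- cap_grip (a point): middle of the locking cap: an upright steel cylinder 27 mm across and 38 mm tall (this point is 18 mm below its top, 150 mm above the bench when down), on top of the latch post at the right end of the gate. A small fork on the cap hangs down behind the bolt's nose, so that the bolt cannot be drawn while the cap is down. Grip it from above, fingers before and behind (along the guard's x)
- cap (a joint): height of the locking cap on its pin, 0 (down) to 0.028 m (fully up). A click holds it down (about 5 N over the first 8 mm); it stays where it is left and does not come off. From 0.022 m up the bolt can be drawn past it: pull it right up
- bolt_knob (a point): grip point on the bolt's knob: an upright round steel post 16 mm across rising from the bolt in front of the gate; its top is 26 mm above this point, the gate's top edge 25 mm below it, and the point is 155 mm above the bench when the bolt sags. The knob stands 16 mm in front of the gate's plane. Grip it from above, fingers before and behind (along the guard's x). Bolt and knob move with the gate
- bolt (a joint): how far the bolt is drawn, along the gate towards its hinge (the guard's +y while the gate is shut), 0 (home) to 0.032 m (fully drawn). It slides easily (about 1 N). It starts 0 to 0.004 m drawn; unlifted it catches behind the bent lip before 0.01 m; from 0.027 m it is out of the keeper and the gate can swing
- bolt_lift (a joint): how far the bolt is lifted in its worn staples, 0 (sagging, where its 0.12 kg weight takes it) to 0.012 m. Lift 8 mm or more to pass the lip; once drawn it may sink again
- gate (a joint): gate angle in rad, 0 shut, growing as its latch end swings towards the front (guard's -x), at most 1.2 (about 30 degrees = 0.52). A spring in the hinge pulls it shut with 0.14 N m when shut and 0.24 N m at 0.52 rad, so it closes when let go
- gate_hinge (a point): a point on the gate's upright hinge line, 100 mm above the bench. The closed bolt knob is 101 mm from this line along the gate and 16 mm in front; fully drawn, 69 mm along the gate
- gate_edge (a point): middle of the latch end of the gate's top rail (rail 12 mm thick, its top 130 mm above the bench), 148 mm from the hinge line. (On the way: the lamp's fixed column, 40 mm across and 0.9 m tall, stands 0.33 m ahead and 0.11 m left of the robot's base axis, right of the way to the guard: keep the arm to the left of it)
- pickle_jar: loose glass jar, 114 mm across and 122 mm high, standing inside the guard; leave it standing where it is. Origin at the centre of its underside
- salve_tin: loose bystander: round screw tin 64 mm across, 56 mm high, behind the guard (on its +x side). Origin at the centre of its underside
- bur_block: loose bystander: small block 24 x 44 x 38 mm with a row of burs standing in it, behind the guard (on its +x side). Origin at the centre of its underside

How it is judged:
On the way, in this order (a step that is already met when the one before it is completed fails the run):
1. the locking cap is pulled up (joint at least 0.016 m) with the bolt still in its keeper (value of joint cap above 0.016 m and value of joint bolt below 0.02 m), for 0.1 s.
2. the bolt is lifted over the lip and drawn back (at least 0.026 m) with the gate still less than 0.2 rad open (value of joint bolt above 0.026 m and value of joint gate below 0.2 rad), for 0.05 s.
At the end, for the whole second after the job is handed in: the fingers hold the gate still at 0.35 to 0.70 rad (20 to 40 degrees) with 1 N or more, jar, tin and bur block not touching it; bolt drawn at least 22 mm, cap up at least 14 mm, jar upright within 20 mm of its start (value of joint gate between 0.35 and 0.7 rad and velocity of joint gate between -0.05 and 0.05 rad/s and contact force between the fingers and gate above 1 N and contact force between gate and pickle_jar below 0.3 N and contact force between gate and salve_tin below 0.3 N and contact force between gate and bur_block below 0.3 N and value of joint bolt above 0.022 m and value of joint cap above 0.014 m and distance of pickle_jar from where it was at the start of the episode below 0.02 m and angle between pickle_jar's own z axis and vertical below 0.15 rad); the arm keeps its last pose, push and grip.
It fails at once if the jar is knocked: moved more than 20 mm or tipped (distance of pickle_jar from where it was at the start of the episode above 0.02 m or angle between pickle_jar's own z axis and vertical above 0.2 rad).
It fails at once if the tin or the bur block is knocked more than 20 mm away (distance of any of salve_tin, bur_block from where it was at the start of the episode above 0.02 m).
It also fails if it takes over 45 s, if anything falls off the work surface, if the arm or the gripper's body presses on something with over 40 N, if the wrist force passes 120 N, or if a joint passes its speed limit or range.

## Working session

There is one attempt and no reset: what is moved stays moved. The work goes in short steps, Python scripts to look and compute and a tool call to move; the robot and the scene stay as the last step left them, time stands still between calls to the robot, and variables do not carry over. Pictures are saved under pics/ and viewed, about 8 in all and at most 12, crops included, and the job is handed in when it is done.

Besides the shell and the picture viewer there is one more tool, called after ">>>" as name(argument=value, ...), one argument or row to a line, values as JSON. play_rows: Moves the arm, as the interface text tells. Shifts and turns lie within -1 to 1; 1 stands for 1000 mm of shift or 2 pi rad of turn. Its arguments: {"type":"object","properties":{"motion":{"type":"array","items":{"type":"array","items":{"type":"number"}}},"squeeze":{"type":"number"}},"required":["motion"]}

```bash
mkdir -p pics
python3 - <<'E'
from workcell import *
import cv2,numpy as np
for n in("side","top"):
    cv2.imwrite(f"pics/{n}0.png",read_camera(n)[:,:,::-1]); c=camera_info(n)
    print(n,np.round(c["intrinsics"],1).tolist(),c["dist_coeffs"],np.round(c["pose"],3).tolist())
print(read_state())
E
```

```text
side [[369.4, 0.0, 318.3], [0.0, 369.4, 195.7], [0.0, 0.0, 1.0]] [0.00730728 0.         0.         0.         0.        ] [[-0.863, -0.294, 0.41, 0.329], [-0.505, 0.496, -0.706, 0.891], [0.004, -0.817, -0.577, 0.601], [0.0, 0.0, 0.0, 1.0]]
top [[491.3, 0.0, 313.0], [0.0, 491.3, 200.8], [0.0, 0.0, 1.0]] [-0.00079163  0.          0.          0.          0.        ] [[-0.021, -0.994, 0.111, 0.571], [-1.0, 0.021, 0.003, 0.269], [-0.006, -0.111, -0.994, 1.098], [0.0, 0.0, 0.0, 1.0]]
{'time': 0.1, 'q': array([-1.36888931e+00,  2.64718699e-01,  1.60525272e+00, -2.21322518e-05,
        1.27366879e+00, -3.69127875e-02]), 'joint_vel': array([-0.00029447, -0.00305135, -0.00145376,  0.00055792, -0.00125627,
       -0.00133203]), 'joint_torque': array([ 1.35890637e-04, -5.16705287e+01, -3.68590271e+01, -6.14856390e-05,
        6.25978821e-03,  1.99204288e-05]), 'tool_pos': array([ 0.15952617, -0.65520211,  0.2300507 ]), 'tcp_rot': array([-3.11719614e+00, -3.74013667e-01,  2.97958759e-04]), 'wrist_force': array([ 0.04789516, -0.252743  ,  0.56276479]), 'torque': array([0.05347048, 0.01365842, 0.04680211]), 'width': 0.9976087377630873}
```

View pics/side0.png

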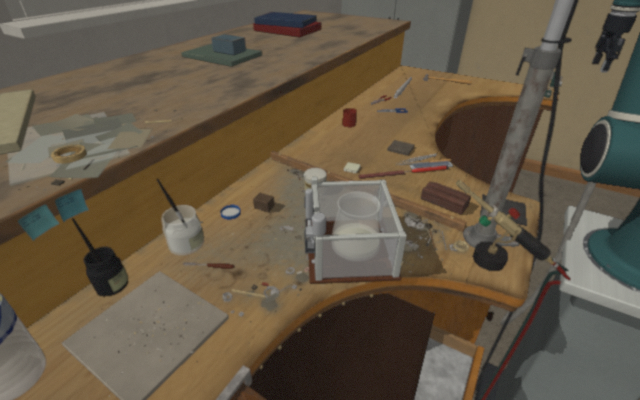

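View pics/top0.png

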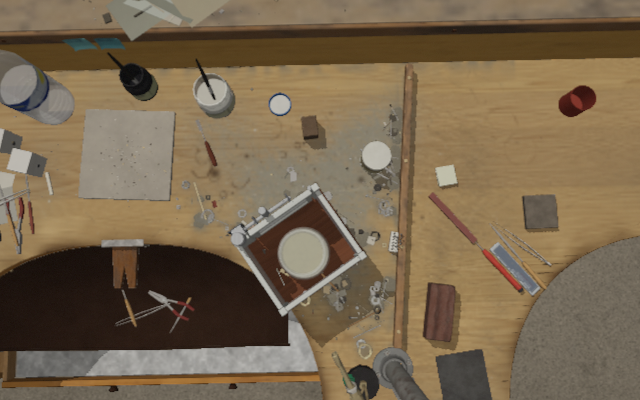

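The guard is seen in the top view at about (300,250). The cap is near (237,238), the knob near (262,212), and the hinge end near (315,188).

Run:
```python
import cv2,numpy as np
a=cv2.imread("pics/top0.png")[175:320,220:375]; b=cv2.imread("pics/side0.png")[165:290,295:410]
f=lambda i,k:cv2.resize(i,None,fx=k,fy=k,interpolation=cv2.INTER_CUBIC)
a=f(a,2.58065);b=f(b,3.4)
h=max(a.shape[0],b.shape[0]);p=lambda i:np.pad(i,((0,h-i.shape[0]),(0,0),(0,0)))
o=np.hstack([p(a),p(b)]);print(o.shape,a.shape);cv2.imwrite("pics/crop.png",o)
```

```text
(425, 791, 3) (374, 400, 3)
```

View pics/crop.png

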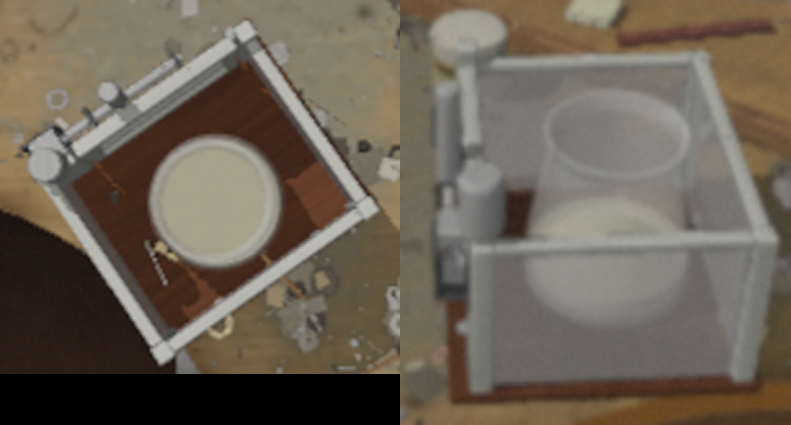

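Crop (left, top view): cap top centre ≈(46,162), knob top ≈(108,91), hinge post ≈(245,33), back posts ≈(367,206) and (166,352), jar ≈(215,201). In the side view (right), the cap top is ≈(478,180).

```bash
cat > h.py <<'E'
from workcell import *
import cv2,numpy as np
def ray(n,uv,z):
    c=camera_info(n);T=np.array(c["pose"])
    p=cv2.undistortPoints(np.array([[uv]],float),np.array(c["intrinsics"]),np.array(c["dist_coeffs"]))[0,0]
    d=T[:3,:3]@[p[0],p[1],1];return T[:3,3]+d*(z-T[2,3])/d[2]
def proj(n,P):
    c=camera_info(n);T=np.linalg.inv(np.array(c["pose"]))
    return cv2.projectPoints(np.array(P,float).reshape(-1,1,3),cv2.Rodrigues(T[:3,:3])[0],T[:3,3],np.array(c["intrinsics"]),np.array(c["dist_coeffs"]))[0].reshape(-1,2)
E
python3 - <<'E'
from h import *
k=2.58065
pts=dict(cap=(46,162,.168),knob=(108,91,.181),hinge=(245,33,.13),b1=(367,206,.13),b2=(166,352,.13))
W={n:ray("top",(220+a/k,175+b/k),z) for n,(a,b,z) in pts.items()}
for n in W: print(n,W[n].round(4))
print("capside",ray("side",(295+(478-400)/3.4,165+180/3.4),.168).round(4))
d=W["hinge"]-W["cap"];print(np.linalg.norm(d[:2]),np.arctan2(d[1],d[0]))
d=W["b1"]-W["b2"];print(np.linalg.norm(d[:2]),np.arctan2(d[1],d[0]))
d=W["b1"]-W["hinge"];print(np.linalg.norm(d[:2]),np.arctan2(d[1],d[0])+np.pi/2)
th=np.arctan2(*(W["hinge"]-W["cap"])[[1,0]])
ey=np.array([np.cos(th),np.sin(th)]);ex=np.array([ey[1],-ey[0]])
for n in W:
    e=W[n][:2]-W["cap"][:2];print(n,"guard x,y rel cap",(e@ex).round(4),(e@ey).round(4))
print("side proj cap,knob",proj("side",[W["cap"],W["knob"]]))
# tool orientation
R=cv2.Rodrigues(read_state()["tcp_rot"])[0];print(R.round(3))
E
```

```text
cap [0.6073 0.4158 0.168 ]
knob [0.6573 0.3684 0.181 ]
hinge [0.7048 0.2678 0.13  ]
b1 [0.5703 0.1781 0.13  ]
b2 [0.4646 0.3323 0.13  ]
capside [0.6014 0.4227 0.168 ]
0.17713291807297166 -0.988104110441756
0.18685411252308426 -0.9699309380476204
0.1616495747246251 -0.98239681962934
cap guard x,y rel cap 0.0 0.0
knob guard x,y rel cap -0.0157 0.0671
hinge guard x,y rel cap -0.0 0.1771
b1 guard x,y rel cap 0.1616 0.1781
b2 guard x,y rel cap 0.165 -0.0088
side proj cap,knob [[317.12424586 214.9596816 ]
 [307.6720239  189.5694966 ]]
[[ 0.972  0.237 -0.   ]
 [ 0.237 -0.972  0.002]
 [ 0.    -0.002 -1.   ]]
```

Run:
```python
from h import *
print(ray("side",(490,237),0),ray("top",(392,368),0.02))
print(proj("side",[[.33,.11,0],[.33,.11,.3],[.33,.11,.6],[0,0,0],[0.16,-.656,.231],[0,0,.3]]))
```

```text
[0.30830397 0.09134121 0.        ] [0.32979189 0.11216563 0.02      ]
[[479.19640425 238.37151609]
 [518.42131253 123.49914178]
 [583.25438592 -64.65419191]
 [641.3624566  260.28577599]
 [596.03791979  71.12147945]
 [727.08852098 140.49449376]]
```

>>> play_rows(
  motion=[
    [0,-0.06,-0.03,0,85],
    [0,-0.06,-0.03,0,85],
    [0,-0.06,-0.03,0,85],
    [0,-0.06,-0.03,0,85],
    [0,-0.06,-0.03,0,85],
  ],
)

```text
time: 0.72
tool_pos: [0.0931, -0.3822, 0.3714]
tcp_rot: [-3.119, -0.374, 0.0]
wrist_force: [-0.5, 0.1, 0.8]
width: 0.995
```

```bash
python3 -c "
from h import *
s=read_state();print(s['q'].round(4).tolist(),s['tool_pos'].round(4),s['tcp_rot'])"
```

```text
[-1.3952, -0.3451, 1.9391, -0.0001, 1.5482, -0.0633] [ 0.0931 -0.3822  0.3714] [-3.11859155e+00 -3.74306396e-01  1.74050248e-04]
```

>>> play_rows(
  motion=[
    [0,0,-0.06,0,85],
    [0,0,-0.06,0,85],
    [0,0,-0.06,0,85],
    [0,0,-0.06,0,85],
    [0,0,-0.06,0,85],
  ],
)

```text
time: 1.35
tool_pos: [0.0935, -0.3838, 0.6727]
tcp_rot: [-3.119, -0.374, 0.0]
wrist_force: [-0.0, -0.3, 2.1]
width: 0.996
```

```bash
python3 -c "
from h import *
s=read_state();print(s['q'].round(4).tolist(),s['tool_pos'].round(4),s['tcp_rot'])"
```

```text
[-1.395, -0.2062, 1.2826, -0.0, 2.0652, -0.063] [ 0.0935 -0.3838  0.6727] [-3.11922399e+00 -3.74218567e-01  4.04029995e-05]
```

Run:
```python
import numpy as np
from scipy.optimize import least_squares
D=[([.2647,1.6053],[.15953,-.6552,.23005]),([-.3451,1.9391],[.0931,-.3822,.3714]),([-.2062,1.2826],[.0935,-.3838,.6727])]
def f(p):
    L1,L2,r0,c,d=p;o=[]
    for (a,b),P in D:
        r=np.sqrt(P[0]**2+P[1]**2-.025**2)
        o+=[r0+L1*np.sin(a)+L2*np.sin(a+b+d)-r,c+L1*np.cos(a)+L2*np.cos(a+b+d)-P[2]]
    return o
s=least_squares(f,[.45,.45,0,0,0]);p=s.x;print(p,s.fun)
```

```text
[ 5.11460048e-01  5.66151838e-01 -3.43989801e-04 -9.48193475e-02
  3.48421059e-03] [-3.27134920e-07  1.45881073e-05  3.51976954e-06 -2.17522870e-05
 -3.19263462e-06  7.16417965e-06]
```

>>> play_rows(
  motion=[
    [0,-0.04,-0.026,0,40],
    [0,-0.04,-0.026,0,40],
    [0,-0.04,-0.026,0,40],
    [0,-0.04,-0.026,0,40],
    [0,-0.035,-0.026,0,40],
  ],
)

```text
time: 1.98
tool_pos: [0.0471, -0.1929, 0.802]
tcp_rot: [3.118, 0.374, -0.0]
wrist_force: [0.3, -0.1, 0.2]
width: 0.465
```

>>> play_rows(
  motion=[
    [0.0347,-0.003,0,-0.0278,40],
    [0.0347,-0.003,0,-0.0278,40],
    [0.0347,-0.003,0,-0.0278,40],
    [0.0347,-0.003,0,-0.0278,40],
    [0.0347,-0.003,0,-0.0278,40],
  ],
)

```text
time: 2.6
tool_pos: [0.1802, -0.0886, 0.8006]
tcp_rot: [-2.663, -1.665, 0.001]
wrist_force: [0.6, 0.2, 0.9]
width: 0.468
```

```bash
python3 -c "
from h import *
s=read_state();print(s['q'].round(4).tolist(),s['tool_pos'].round(4),cv2.Rodrigues(s['tcp_rot'])[0].round(3).tolist())"
```

```text
[-0.5814, -0.3641, 1.1019, 0.0001, 2.4048, -0.1282] [ 0.1802 -0.0886  0.8006] [[0.438, 0.899, -0.001], [0.899, -0.438, 0.001], [0.0, -0.001, -1.0]]
```

Works as planned; 60° remain.

>>> play_rows(
  motion=[
    [0.0347,-0.003,0,-0.0278,40],
    [0.0347,-0.003,0,-0.0278,40],
    [0.0347,-0.003,0,-0.0278,40],
    [0.0347,-0.003,0,-0.0278,40],
    [0.0347,-0.003,0,-0.0278,40],
  ],
)

```text
time: 3.22
tool_pos: [0.1831, 0.0807, 0.8006]
tcp_rot: [-1.709, -2.636, 0.001]
wrist_force: [0.3, -0.8, 0.5]
width: 0.472
```

>>> play_rows(
  motion=[
    [0.0347,-0.003,0,-0.0278,55],
    [0.0347,0,0,0,55],
    [0,0,0,0,55],
  ],
)

```text
time: 3.6
tool_pos: [0.1459, 0.1402, 0.8009]
tcp_rot: [-1.468, -2.777, 0.0]
wrist_force: [-0.4, -0.7, -0.2]
width: 0.64
```

```bash
python3 -c "
from h import *
s=read_state();print(s['q'].round(4).tolist(),s['tool_pos'].round(4),cv2.Rodrigues(s['tcp_rot'])[0].round(3).tolist())
R=cv2.Rodrigues(s['tcp_rot'])[0];print(R.T@(np.array([.6073,.4158,.26])-s['tool_pos']))
th=-.982;ex=np.array([np.sin(th),-np.cos(th)]);print(ex)"
```

```text
[0.6419, -0.3616, 1.0996, 0.0003, 2.4038, 0.0435] [0.1459 0.1402 0.8009] [[-0.564, 0.826, -0.0], [0.826, 0.564, -0.0], [0.0, -0.0, -1.0]]
[-0.03243612  0.53664065  0.54078495]
[-0.83160975 -0.55536044]
```

>>> play_rows(
  motion=[
    [0.005,0.045,0.036,0,55],
    [0,0.045,0.036,0,55],
    [0,0.045,0.036,0,55],
    [0,0.045,0.036,0,55],
    [0,0.045,0.036,0,55],
  ],
)

```text
time: 4.22
tool_pos: [0.3338, 0.267, 0.6195]
tcp_rot: [1.484, 2.769, -0.001]
wrist_force: [0.3, -0.3, -0.2]
width: 0.641
```

>>> play_rows(
  motion=[
    [-0.007,0.045,0.042,0,55],
    [-0.007,0.045,0.042,0,55],
    [-0.007,0.045,0.042,0,55],
    [-0.007,0.045,0.042,0,55],
    [-0.007,0.045,0.042,0,55],
  ],
)

```text
time: 4.85
tool_pos: [0.5409, 0.3618, 0.4091]
tcp_rot: [1.484, 2.769, -0.001]
wrist_force: [-0.1, 0.1, 0.2]
width: 0.644
```

>>> play_rows(
  motion=[
    [-0.002,0.044,0.04,0,55],
    [0,0.043,0.04,0,55],
    [0,0,0.05,0,55],
    [0,0,0,0,55],
  ],
)

```text
time: 5.35
tool_pos: [0.6103, 0.4063, 0.2729]
tcp_rot: [-1.481, -2.763, 0.019]
wrist_force: [0.2, -0.4, -0.2]
width: 0.641
```

Run:
```python
from h import *
cv2.imwrite("pics/s1.png",read_camera("side")[:,:,::-1]);cv2.imwrite("pics/t1.png",read_camera("top")[:,:,::-1])
s=read_state();print(s['q'].round(4).tolist(),s['tool_pos'].round(4))
R=cv2.Rodrigues(s['tcp_rot'])[0];print(R.T@(np.array([.6073,.4158,.139])-s['tool_pos']))
```

```text
[0.5549, 0.3578, 1.3919, -0.0002, 1.3925, -0.0324] [0.6125 0.4089 0.2815]
[ 0.00866869 -0.00039033  0.14249704]
```

View pics/s1.png

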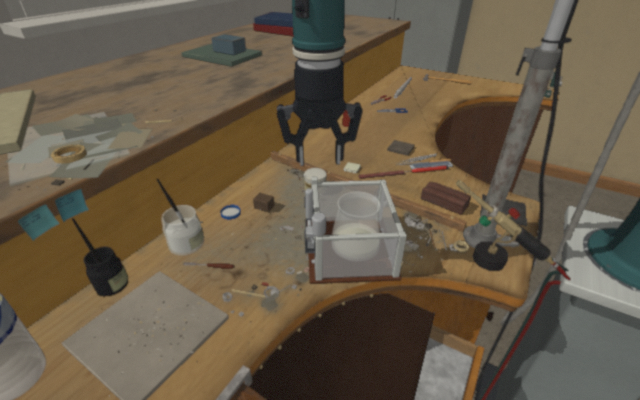

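The fingers hang straight above the cap, tips at about (300,158) and (341,158). I'll lower onto the cap and close.

>>> play_rows(
  motion=[
    [0.0087,0,0.04,0,55],
    [0,0,0.04,0,55],
    [0,0,0.035,0,55],
    [0,0,0.02,0,55],
    [0,0,0.007,0,55],
  ],
)

```text
time: 6.08
tool_pos: [0.6074, 0.418, 0.1405]
tcp_rot: [1.48, 2.77, 0.003]
wrist_force: [-0.0, -0.9, 0.5]
width: 0.645
```

Run:
```python
from h import *
a=read_camera("side")[100:300,230:430,::-1];b=read_camera("top")[120:320,170:370,::-1]
cv2.imwrite("pics/d1.png",cv2.resize(np.hstack([a,b]),(800,400),interpolation=cv2.INTER_CUBIC))
s=read_state();print(s['tool_pos'].round(4),s['wrist_force'].round(1))
```

```text
[0.6074 0.4183 0.1405] [-0.4  0.7 -0.7]
```

View pics/d1.png

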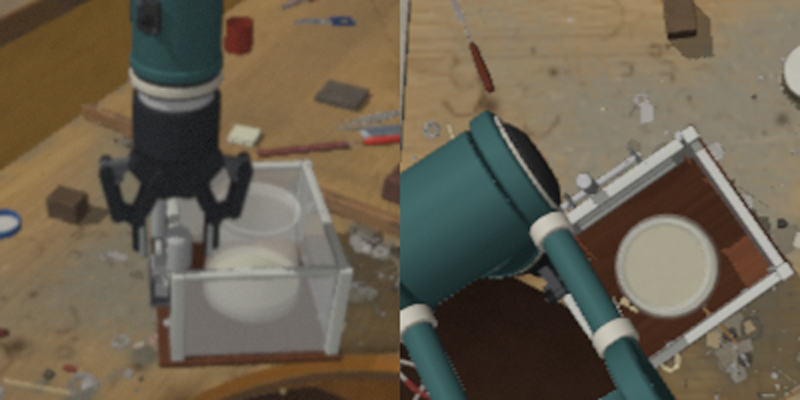

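Fingers straddle the cap (tips at (137,250) and (208,248), cap at about (178,255)). Closing now, then pulling up.

>>> play_rows(
  motion=[
    [0,0,0,0,20],
    [0,0,0,0,20],
    [0,0,0,0,20],
    [0,0,0,0,20],
    [0,0,0,0,20],
  ],
  squeeze=40,
)

```text
time: 6.8
tool_pos: [0.6056, 0.4173, 0.1414]
tcp_rot: [-1.48, -2.77, 0.003]
wrist_force: [-6.4, -3.7, 6.4]
width: 0.299
```

>>> play_rows(
  motion=[
    [0,-0.002,-0.006,0,20],
    [0,0,-0.007,0,20],
    [0,0,-0.007,0,20],
    [0,0,-0.006,0,20],
    [0,0,-0.002,0,20],
  ],
)

```text
time: 7.42
tool_pos: [0.6052, 0.4171, 0.168]
tcp_rot: [1.48, 2.77, 0.002]
wrist_force: [0.8, 0.5, -1.3]
width: 0.302
```

>>> play_rows(
  motion=[
    [0,0,-0.001,0,20],
    [0,0,0,0,20],
  ],
)

```text
time: 7.68
tool_pos: [0.6052, 0.4171, 0.1684]
tcp_rot: [1.48, 2.77, 0.001]
wrist_force: [1.5, -0.1, -0.7]
width: 0.301
```

>>> play_rows(
  motion=[
    [0,0,-0.002,0,20],
    [0,0,-0.002,0,20],
    [0,0,0,0,20],
  ],
)

```text
time: 8.05
tool_pos: [0.605, 0.417, 0.1697]
tcp_rot: [-1.48, -2.771, 0.0]
wrist_force: [4.3, 2.8, -9.5]
width: 0.296
```

>>> play_rows(
  motion=[
    [0,0,0.002,0,50],
    [0,0,0,0,50],
    [0,0,-0.005,0,50],
    [0,0,-0.025,0,50],
    [0,0,-0.03,0,50],
  ],
)

```text
time: 8.68
tool_pos: [0.6044, 0.4166, 0.2307]
tcp_rot: [-1.48, -2.77, 0.002]
wrist_force: [0.6, 0.2, 0.7]
width: 0.584
```

>>> play_rows(
  motion=[
    [-0.035,0.0075,-0.005,0,50],
    [-0.035,0.0075,0,0,50],
    [0,0,0,0,50],
  ],
)

```text
time: 9.05
tool_pos: [0.6581, 0.365, 0.2362]
tcp_rot: [1.484, 2.767, 0.001]
wrist_force: [-0.5, 1.1, -0.2]
width: 0.583
```

Run:
```python
from h import *
a=read_camera("side")[80:280,230:430,::-1];b=read_camera("top")[120:320,170:370,::-1]
cv2.imwrite("pics/d2.png",cv2.resize(np.hstack([a,b]),(800,400),interpolation=cv2.INTER_CUBIC))
s=read_state();print(s['tool_pos'].round(4),s['q'].round(3))
R=cv2.Rodrigues(s['tcp_rot'])[0];print(R.T@(np.array([.6563,.3677,.139])-s['tool_pos']))
```

```text
[0.6563 0.367  0.2356] [ 4.760e-01  4.070e-01  1.409e+00  1.000e-03  1.325e+00 -1.120e-01]
[0.00048391 0.00038273 0.09660964]
```

View pics/d2.png

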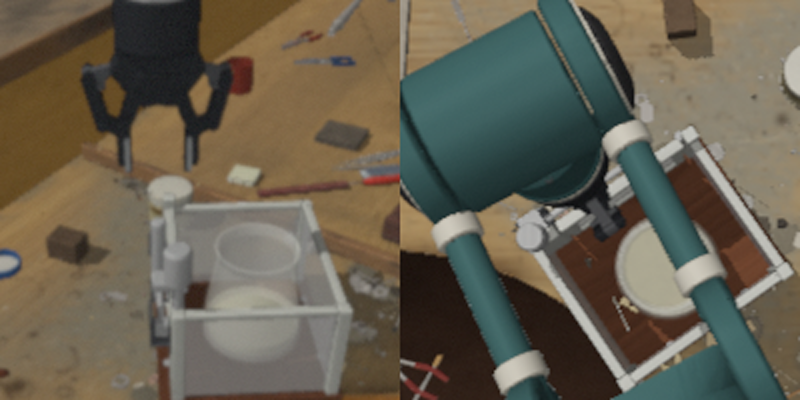

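Run:
```python
from h import *
a=read_camera("top")[:,:,::-1]
cv2.imwrite("pics/t2.png",cv2.resize(a[100:400,140:540],(800,600),interpolation=cv2.INTER_CUBIC))
print(proj("top",[[.33,.11,z] for z in (0,.4,.6,.7)]))
```

```text
[[391.57285737 365.7804072 ]
 [436.74147955 431.48824405]
 [488.07423794 506.16061798]
 [534.46887078 573.64727368]]
```

View pics/t2.png

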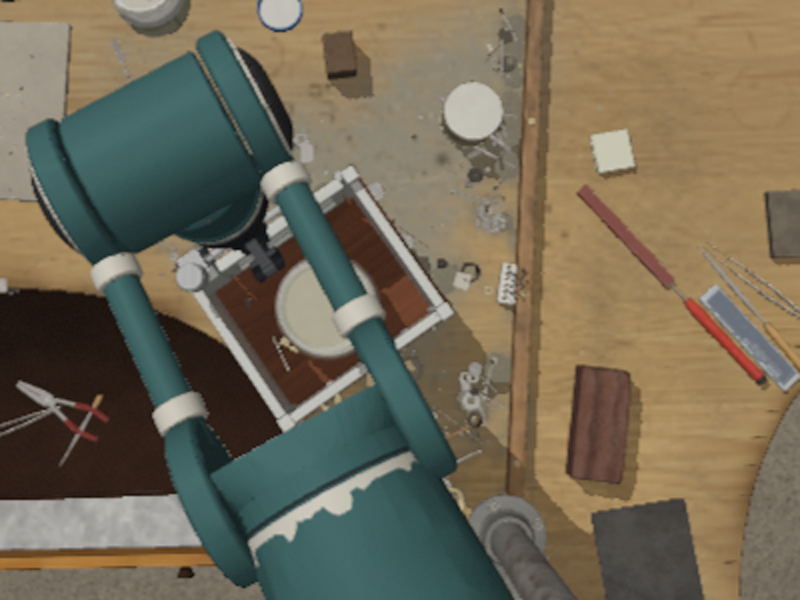

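Run:
```python
from h import *
for z in np.arange(.4,.75,.05): print(round(z,2),proj("top",[[.6563,.367,z]]).round(0)*2-[280,200])
q1=.476;u=np.array([np.cos(q1),np.sin(q1)]);n=np.array([-u[1],u[0]])
for h in (.15,.2,.25,.3):
  def zf(r): 
    return h+.470+(r-.202)/(.748-.202)*(.33-.47)
  o=[]
  for cr in [(445,500),(505,600),(245,590),(265,570)]:
    z=h+.42
    for _ in range(20):
      P=ray("top",(140+cr[0]/2,100+cr[1]/2),z); z=zf(P[:2]@u)
    o.append((np.round(P,3).tolist(),round(P[:2]@u,3),round(P[:2]@n,3)))
  print(h,o)
c=np.array([.33,.11]);print(c@u,c@n)
```

```text
0.4 [[212. 194.]]
0.45 [[202. 186.]]
0.5 [[190. 174.]]
0.55 [[174. 162.]]
0.6 [[158. 148.]]
0.65 [[136. 130.]]
0.7 [[110. 108.]]
0.15 [([0.466, 0.22, 0.54], np.float64(0.515), np.float64(-0.018)), ([0.416, 0.191, 0.555], np.float64(0.457), np.float64(-0.021)), ([0.419, 0.331, 0.537], np.float64(0.524), np.float64(0.102)), ([0.43, 0.32, 0.536], np.float64(0.528), np.float64(0.088))]
0.2 [([0.475, 0.224, 0.587], np.float64(0.525), np.float64(-0.019)), ([0.429, 0.197, 0.601], np.float64(0.472), np.float64(-0.021)), ([0.432, 0.326, 0.585], np.float64(0.534), np.float64(0.091)), ([0.442, 0.316, 0.584], np.float64(0.537), np.float64(0.078))]
0.25 [([0.484, 0.228, 0.635], np.float64(0.534), np.float64(-0.019)), ([0.443, 0.204, 0.647], np.float64(0.487), np.float64(-0.021)), ([0.445, 0.32, 0.633], np.float64(0.543), np.float64(0.081)), ([0.454, 0.311, 0.632], np.float64(0.546), np.float64(0.069))]
0.3 [([0.493, 0.232, 0.682], np.float64(0.544), np.float64(-0.019)), ([0.456, 0.211, 0.693], np.float64(0.502), np.float64(-0.022)), ([0.458, 0.315, 0.68], np.float64(0.552), np.float64(0.07)), ([0.466, 0.307, 0.68], np.float64(0.555), np.float64(0.06))]
0.3437205559590907 -0.05344323541079464
```

The top view shows the forearm's right edge about 12 mm from the lamp column, and drawing the bolt will use part of that. So I'll grip the knob off-centre on the pads, with the arm about 7 mm to the left. The gate I'll open afterwards by its rail instead of the knob.

>>> play_rows(
  motion=[
    [0.0075,0,0.03,0,50],
    [0,0,0.03,0,50],
    [0,0,0.025,0,50],
    [0,0,0.011,0,50],
    [0,0,0,0,50],
  ],
)

```text
time: 9.82
tool_pos: [0.6511, 0.3737, 0.1382]
tcp_rot: [-1.479, -2.77, 0.002]
wrist_force: [0.9, 0.8, -0.0]
width: 0.585
```

>>> play_rows(
  motion=[
    [0,0,0,0,8],
    [0,0,0,0,8],
    [0,0,0,0,8],
    [0,0,0,0,8],
    [0,0,0,0,8],
  ],
  squeeze=40,
)

```text
time: 10.45
tool_pos: [0.6532, 0.3739, 0.141]
tcp_rot: [1.48, 2.769, 0.004]
wrist_force: [0.3, 0.5, 6.3]
width: 0.177
```

```bash
python3 -c "
from h import *
s=read_state();print(s['tool_pos'].round(4),s['q'].round(4),s['joint_torque'].round(2),s['wrist_force'].round(1),s['width']*85.4)"
```

```text
[0.6532 0.3739 0.141 ] [ 4.8670e-01  4.6510e-01  1.5036e+00  2.0000e-04  1.1696e+00 -1.0260e-01] [-5.300e-01 -5.650e+01 -3.211e+01 -1.500e-01  1.500e-01  2.000e-02] [0.3 0.5 6.3] 15.134516724073952
```

>>> play_rows(
  motion=[
    [0,0,-0.004,0,8],
    [0,0,-0.004,0,8],
    [0,0,-0.002,0,8],
    [0,0,0,0,8],
  ],
)

```text
time: 10.95
tool_pos: [0.6528, 0.3737, 0.1493]
tcp_rot: [1.48, 2.77, 0.002]
wrist_force: [4.7, 2.6, -1.4]
width: 0.18
```

>>> play_rows(
  motion=[
    [0,0,-0.002,0,8],
    [0,0,0,0,8],
  ],
)

```text
time: 11.2
tool_pos: [0.6528, 0.3737, 0.1512]
tcp_rot: [1.48, 2.77, 0.002]
wrist_force: [4.9, 2.6, -1.4]
width: 0.174
```

>>> play_rows(
  motion=[
    [-0.004,0,0,0,8],
    [-0.005,0,0,0,8],
    [-0.005,0,0,0,8],
    [0,0,0,0,8],
  ],
)

```text
time: 11.7
tool_pos: [0.6609, 0.3617, 0.151]
tcp_rot: [1.48, 2.77, 0.002]
wrist_force: [4.8, 2.9, -0.4]
width: 0.175
```

```bash
python3 -c "
from h import *
s=read_state();print(s['tool_pos'].round(4),s['q'].round(4),s['joint_torque'].round(2),s['wrist_force'].round(1),s['width']*85.4)"
```

```text
[0.6609 0.3617 0.151 ] [ 4.6780e-01  4.5990e-01  1.4920e+00 -3.0000e-04  1.1879e+00 -1.2130e-01] [ 3.000e-02 -6.118e+01 -3.320e+01  7.000e-02  1.880e+00  8.000e-02] [ 4.8  2.9 -0.4] 14.902708898668623
```

>>> play_rows(
  motion=[
    [-0.004,0,0,0,8],
    [-0.004,0,0,0,8],
    [0,0,0,0,8],
  ],
)

```text
time: 12.08
tool_pos: [0.6652, 0.3552, 0.1511]
tcp_rot: [1.48, 2.77, 0.002]
wrist_force: [5.3, 3.4, -1.4]
width: 0.178
```

>>> play_rows(
  motion=[
    [-0.003,0,0,0,8],
    [-0.002,0,0,0,8],
    [0,0,0,0,8],
  ],
)

```text
time: 12.45
tool_pos: [0.6679, 0.3512, 0.1511]
tcp_rot: [1.48, 2.77, 0.003]
wrist_force: [5.3, 3.0, -0.6]
width: 0.176
```

```bash
python3 -c "
from h import *
s=read_state();print(s['tool_pos'].round(4),s['q'].round(4),s['joint_torque'].round(2),s['wrist_force'].round(1),s['width']*85.4)"
```

```text
[0.6679 0.3512 0.1511] [ 4.5100e-01  4.6210e-01  1.4887e+00  3.0000e-04  1.1889e+00 -1.3830e-01] [ -0.61 -61.31 -33.19  -0.21   1.89   0.08] [ 5.3  3.  -0.6] 15.000968176336944
```

>>> play_rows(
  motion=[
    [-0.0015,0,0,0,8],
    [0,0,0,0,8],
  ],
)

```text
time: 12.7
tool_pos: [0.6686, 0.3501, 0.151]
tcp_rot: [1.48, 2.77, 0.003]
wrist_force: [4.9, 3.7, -1.3]
width: 0.178
```

>>> play_rows(
  motion=[
    [-0.0015,0,0,0,8],
    [0,0,0,0,8],
  ],
)

```text
time: 12.95
tool_pos: [0.6695, 0.3489, 0.1511]
tcp_rot: [1.48, 2.77, 0.003]
wrist_force: [4.1, 3.6, -1.3]
width: 0.173
```

```bash
python3 -c "
from h import *
s=read_state();print(s['tool_pos'].round(4),s['q'].round(4),s['joint_torque'].round(2),s['wrist_force'].round(1),s['width']*85.4)
a=read_camera('side')[80:280,230:430,::-1];b=read_camera('top')[200:400,300:500,::-1]
cv2.imwrite('pics/d3.png',cv2.resize(np.hstack([a,b]),(800,400),interpolation=cv2.INTER_CUBIC))
"
```

```text
[0.6695 0.3489 0.1511] [ 4.4730e-01  4.6270e-01  1.4879e+00  5.0000e-04  1.1892e+00 -1.4230e-01] [ -0.87 -61.35 -33.2   -0.32   1.89   0.08] [ 4.1  3.6 -1.3] 14.802102547451954
```

View pics/d3.png

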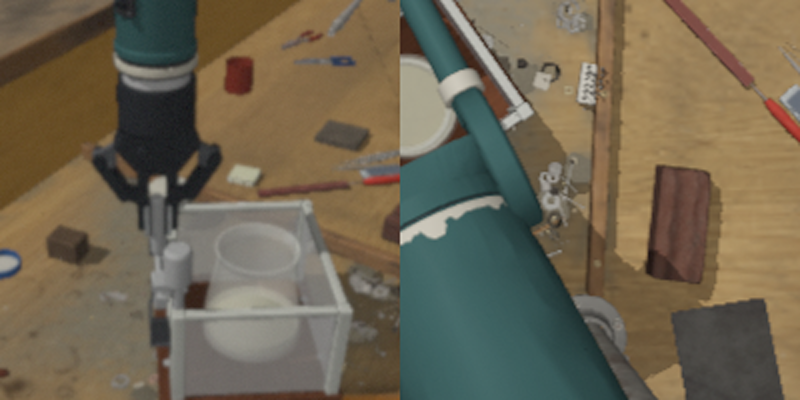

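Left view: fingers hold the knob, gate shut, cap still up. Right view: the forearm passes just left of the column without touching. The bolt is drawn 30 mm. I'll lower and release the knob, rise, close the fingers, and go in behind the gate's top rail.

>>> play_rows(
  motion=[
    [0,0,0.005,0,8],
    [0,0,0.005,0,8],
    [0,0,0,0,45],
    [0,0,0,0,45],
    [0,0,0,0,45],
  ],
)

```text
time: 13.68
tool_pos: [0.6681, 0.3479, 0.1406]
tcp_rot: [-1.48, -2.77, 0.002]
wrist_force: [-0.8, -0.9, -0.3]
width: 0.53
```

>>> play_rows(
  motion=[
    [0,0,-0.01,0,45],
    [0,0,-0.03,0,45],
    [0,0,-0.03,0,45],
    [0.014,-0.0225,0,0,0],
    [0.014,-0.0225,0,0,0],
  ],
)

```text
time: 14.3
tool_pos: [0.6159, 0.3467, 0.2129]
tcp_rot: [1.48, 2.769, 0.003]
wrist_force: [0.3, 0.6, -0.8]
width: 0.106
```

>>> play_rows(
  motion=[
    [0,0,0,0,0],
    [0,0,0,0,0],
    [0,0,0,0,0],
  ],
)

```text
time: 14.68
tool_pos: [0.6167, 0.3466, 0.2112]
tcp_rot: [1.481, 2.77, 0.001]
wrist_force: [-0.0, -0.2, -0.6]
width: 0.001
```

Run:
```python
from h import *
s=read_state();print(s['tool_pos'].round(4),s['q'].round(3),s['width'])
a=read_camera('side')[100:260,260:420,::-1];b=read_camera('top')[160:320,210:370,::-1]
cv2.imwrite('pics/d4.png',cv2.resize(np.hstack([a,b]),(800,400),interpolation=cv2.INTER_CUBIC))
th=-.982;ey=np.array([np.cos(th),np.sin(th)]);ex=np.array([ey[1],-ey[0]])
o=np.array([.605,.417])+.075*ex+.094*ey
jar=ray("top",(220+215/2.58065,175+201/2.58065),.122)[:2]
for n,p in (("tcp",s['tool_pos'][:2]),("jar",jar)): print(n,(p-o)@ex,(p-o)@ey)
```

```text
[0.6167 0.3466 0.2112] [ 0.477  0.336  1.549 -0.     1.256 -0.112] 0.0008138361538514331
tcp -0.04563791425676526 -0.028932017690321984
jar 0.017212340964900714 -0.007181293838265872
```

View pics/d4.png

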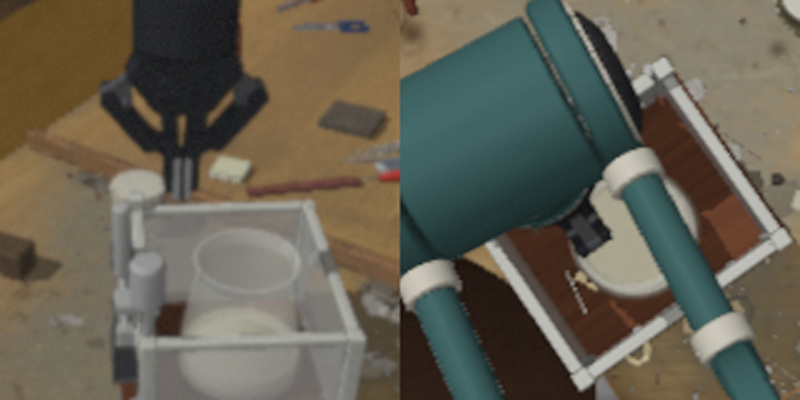

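Left view: the closed fingers (182,190) hang above the inside of the gate, between rail and jar. The knob (118,235) has moved hingewards and the cap is up. Descending behind the rail.

>>> play_rows(
  motion=[
    [0,0.003,0.03,0,0],
    [0,0,0.03,0,0],
    [0,0,0.018,0,0],
    [0,0,0.008,0,0],
    [0,0,0,0,0],
  ],
)

```text
time: 15.4
tool_pos: [0.6184, 0.3482, 0.1248]
tcp_rot: [-1.48, -2.771, 0.001]
wrist_force: [0.4, 0.6, 0.3]
width: -0.001
```

>>> play_rows(
  motion=[
    [0,0.004,0,0,0],
    [0,0.004,0,0,0],
    [0,0.004,0,0,0],
    [0,0,0,0,0],
  ],
)

```text
time: 15.9
tool_pos: [0.6288, 0.3552, 0.1254]
tcp_rot: [1.48, 2.771, 0.001]
wrist_force: [0.2, -0.6, 0.6]
width: -0.0
```

>>> play_rows(
  motion=[
    [0,0.004,0,0,0],
    [0,0.004,0,0,0],
    [0,0,0,0,0],
  ],
)

```text
time: 16.27
tool_pos: [0.6349, 0.3595, 0.1249]
tcp_rot: [-1.48, -2.771, 0.001]
wrist_force: [-2.3, -1.2, 0.8]
width: -0.004
```

>>> play_rows(
  motion=[
    [0,0.004,0,0,0],
    [0,0.004,0,0,0],
    [0,0.004,0,0,0],
    [0,0,0,0,0],
  ],
)

```text
time: 16.77
tool_pos: [0.6453, 0.366, 0.1248]
tcp_rot: [1.48, 2.771, -0.0]
wrist_force: [-1.4, -2.0, 0.2]
width: -0.002
```

Run:
```python
from h import *
s=read_state();print(s['tool_pos'].round(4),s['wrist_force'])
a=read_camera('side')[100:260,240:400,::-1];b=read_camera('top')[160:320,210:370,::-1]
cv2.imwrite('pics/d5.png',cv2.resize(np.hstack([a,b]),(800,400),interpolation=cv2.INTER_CUBIC))
```

```text
[0.6453 0.366  0.1248] [-1.44767884 -2.0230088   0.24639209]
```

View pics/d5.png

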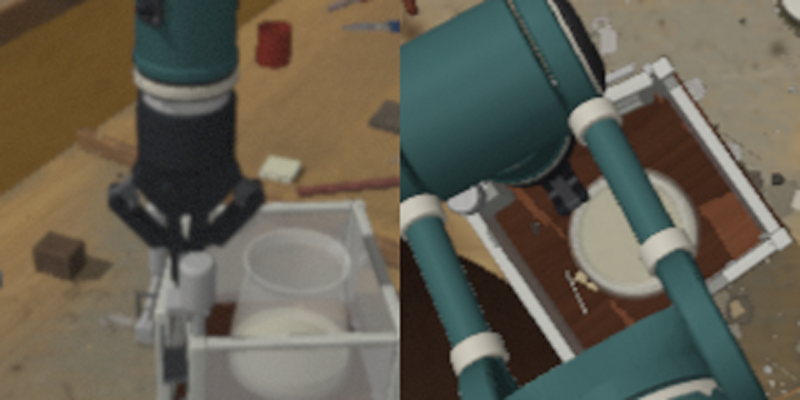

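The gate (end at about (150,290) in the left view) has come off its post, resting on the fingers with about 2.5 N. The jar and bur block haven't moved. I'll keep pushing smoothly.

>>> play_rows(
  motion=[
    [0,0.005,0,0,0],
    [0,0.005,0,0,0],
    [0,0.005,0,0,0],
    [0,0.004,0,0,0],
    [0,0,0,0,0],
  ],
)

```text
time: 17.5
tool_pos: [0.6609, 0.377, 0.125]
tcp_rot: [-1.48, -2.771, -0.0]
wrist_force: [-2.4, -1.0, -0.8]
width: -0.005
```

>>> play_rows(
  motion=[
    [0,0.005,0,0,0],
    [0,0.005,0,0,0],
    [0,0.004,0,0,0],
    [0,0.003,0,0,0],
    [0,0,0,0,0],
  ],
)

```text
time: 18.12
tool_pos: [0.675, 0.3864, 0.125]
tcp_rot: [-1.48, -2.771, -0.001]
wrist_force: [-2.3, -1.4, -0.5]
width: -0.001
```

Run:
```python
from h import *
s=read_state();print(s['tool_pos'].round(4),s['wrist_force'],s['q'].round(3))
a=read_camera('side')[100:300,220:420,::-1];b=read_camera('top')[130:330,190:390,::-1]
cv2.imwrite('pics/d6.png',cv2.resize(np.hstack([a,b]),(800,400),interpolation=cv2.INTER_CUBIC))
```

```text
[0.675  0.3864 0.125 ] [-2.29859418 -1.35573448 -0.5100386 ] [ 0.488  0.525  1.447  0.     1.17  -0.102]
```

View pics/d6.png

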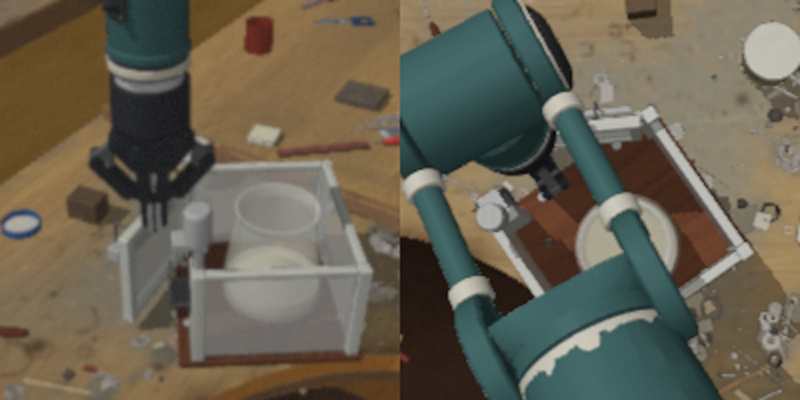

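Run:
```python
from h import *
th=-.982;ey=np.array([np.cos(th),np.sin(th)]);ex=np.array([ey[1],-ey[0]])
o=np.array([.605,.417])+.075*ex+.094*ey
for px in [(122,247),(126,244),(130,240)]:
    P=ray("side",(220+px[0]/2,100+px[1]/2),.13)[:2]; g=np.array([(P-o)@ex,(P-o)@ey])
    d=g-np.array([-.075,.074]);print(g.round(3),np.hypot(*d).round(3),np.arctan2(-d[0],-d[1]).round(3))
for f in (.35,.42,.48,.55):
    d=-ey*np.cos(f)-ex*np.sin(f);H=o-.075*ex+.074*ey
    c=H+.148*d;print(f,(proj("side",[[*c,.13],[*c,.02]])-[220,100])*2)
```

```text
[-0.147 -0.067] 0.158 0.472
[-0.143 -0.063] 0.153 0.462
[-0.139 -0.056] 0.145 0.457
0.35 [[143.27857668 244.95774785]
 [147.0383859  323.35231932]]
0.42 [[133.71208464 242.83157888]
 [138.21057949 321.13268589]]
0.48 [[125.80864437 240.68376963]
 [130.9105569  318.88796795]]
0.55 [[116.9871205  237.81861158]
 [122.75339122 315.89033771]]
```

>>> play_rows(
  motion=[
    [0,0.001,0,0,0],
    [0,0,0,0,0],
    [0,0,0,0,0],
    [0,0,0,0,0],
  ],
)

```text
time: 18.73
tool_pos: [0.6757, 0.3866, 0.1251]
tcp_rot: [1.481, 2.771, 0.0]
wrist_force: [-2.4, -2.1, -0.2]
width: 0.002
```

```bash
python3 -c "
from workcell import *
s=read_state();print(s['tool_pos'],s['wrist_force'],abs(s['joint_vel']).max());finish_job()"
```

```text
[0.67566135 0.38658088 0.12507277] [-2.40777365 -2.13692198 -0.21037457] 0.0016126027875462232
the job is handed in; nothing more can be done
```

The job is handed in at about 18.7 s, with the gate held open and the arm still. There was no verdict, so what follows is my own measurement.

- **Cap:** I pulled it up about 28 mm, until it met its stop at about 9.5 N. It still showed up in the last picture.
- **Bolt:** I lifted it about 10 mm and drew it about 30 mm by the knob, with the gate shut. I lowered it before letting go.
- **Gate:** The forearm was only a few millimetres from the lamp column, so I did not swing the gate by the knob. I opened it with the closed fingers behind its top rail, and they are still holding it there.

**Last checks:** The picture puts the gate at about 0.47 rad and the fingers' travel puts it at about 0.50, both well inside 0.35–0.70. The gate presses on the fingers with about 2.3–3.2 N. By eye in the last pictures, the jar, tin and bur block had not moved.

**Not confirmed:** I could not see the bolt after letting go of the knob, because the arm hid it. That it stayed drawn rests on the 30 mm pull and on nothing having touched it since.

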